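Free a sagging gate bolt and hold the guard gate ajar

TASK

The little guard gate in front of the toggle clamp must be opened, but its bolt sags and the nose hooks behind the bent-up lip of the keeper. First take the red-capped jar out of the gate's swing and stand it upright, let go, on the narrow raised blue ledge; then, by the red ball knob, lift the bolt so that its nose clears the lip, draw it fully out of the keeper while the gate is still shut, and swing the gate towards the robot. Do not force the nose against the keeper, leave the glue bottle and sanding block where they are, and finish still gripping the knob and holding the self-closing gate still at about 35 degrees open.

Things in the scene. Friction and masses are not known exactly. Their poses are not given: they have to be found in the camera images.
- jar_centre (a point): centre (half-way up) of the loose white jar with red screw cap, 50 mm diameter, 66 mm tall (cap 46 mm diameter, the top 12 mm), 0.13 to 0.23 kg; z axis up. It stands on the bench about 90 mm in front of the gate, in its swing.
- ledge_top (a point): centre of the top face of the fixed raised blue ledge: top face 40 mm wide along this x axis, 130 mm long along this y axis, 75 mm above the bench, on a thin upright web. The jar overhangs it by 5 mm on both sides when centred.
- hinge (a point): foot (bench height) of the gate's upright hinge axis on the fixed yellow guard; x axis away from the robot, square to the shut gate, y along the shut gate from hinge to latch. Here, mm: gate y 12-220, 16 thick, top z 123; hinge post y -30 to -8, top 133; latch post and keeper y 225-265, top 165. On the gate a bolt guide y 204-212 reaches z 176, the bolt's channel y 16-102 reaches 149
- knob_centre (a point): centre of the red ball knob, 24 mm diameter, on a thin 8 mm upright stem on the bolt; at the start it is 152 mm from the hinge axis along the shut gate and about 171 mm above the bench. The ball stands 35 mm above the bolt's axis, and it is free from above, front and back.
- pull_knob: the red ball knob with its stem, fixed to the bolt (this origin lies on the bolt's rocking pin, 75 mm towards the hinge from the knob and 140 mm above the bench)
- bolt_nose: the square drop nose at the latch end of the bolt, fixed to the bolt, 14 mm long, 12 mm wide, reaching 19 mm below the bolt's axis (this origin lies on the bolt's rocking pin, the nose 168 mm from it)
- keeper: the fixed steel keeper on the latch post: two cheeks 17 mm apart, each 38 mm long, and a lip at the gate side, bent up across the opening and leaning over the nose; it hooks the drooping nose by 12 mm (this origin lies on the hinge axis, at bench height)
- bolt_rock (a joint): rocking of the bolt about its tail pin: 0 = sagging (nose 0.05 rad down), up to 0.20 rad = lifted to its stop. The nose clears the lip from 0.08 rad, which is the knob raised by 6 mm; the stop is at 15 mm. It falls back by its own weight when not held up.
- bolt_slide (a joint): bolt drawn back along the gate towards the hinge, m: 0 = home in the keeper, 0.042 = stop. It must stay lifted until about 0.026; from 0.027 the nose is wholly out of the keeper. Light friction of about 1 N; no spring.
- gate (a joint): gate angle, rad: 0 = shut, growing as it swings towards the robot (counter-clockwise from above), stop at 1.2. A spring closes it: 0.18 N m shut, 0.39 N m at 0.6 rad, which is 1.5 to 3.5 N at the drawn-back knob (110 mm from the hinge axis).
- glue_centre (a point): middle of the body of the loose glue bottle with orange nozzle, 47 mm diameter, 146 mm tall; this point 50 mm up (bystander)
- sander_centre (a point): centre of the loose sanding block, 58x91x34 mm (bystander)
Not all that is in view belongs to the job. There is more than one size of the part that bears jar_centre; the job needs the middle-sized.

How it is judged (in metres and radians):
On the way, in this order (a step that is already met when the one before it is completed fails the run):
1. the jar stands upright on the ledge and the gripper has left it, the gate still shut (x of jar_centre in the frame of ledge_top between -0.018 and 0.018 m and y of jar_centre in the frame of ledge_top between -0.055 and 0.055 m and z of jar_centre in the frame of ledge_top between 0.028 and 0.038 m and angle between jar_centre's own z axis and vertical below 0.1 rad and distance between the grasp point and jar_centre above 0.06 m and value of joint gate below 0.06 rad), for 0.2 s.
2. the bolt nose is lifted clear of the lip (rocked more than 0.07 rad) while still inside the keeper, gate shut (value of joint bolt_rock above 0.07 rad and value of joint bolt_slide below 0.027 m and value of joint gate below 0.08 rad), for 0.05 s.
3. the bolt is drawn out of the keeper with the gate still shut (value of joint bolt_slide above 0.027 m and value of joint gate below 0.12 rad), for 0.05 s.
At the end, for the whole second after the job is handed in: Ends holding: fingers on the red knob (over 0.5 N), gate still (under 0.08 rad/s) at 0.45 to 0.80 rad open, bolt drawn back over 25 mm; jar upright (within 0.1 rad) on the ledge, its centre within 18 mm of the ledge's centre line and 55 mm of its middle along it (x of jar_centre in the frame of ledge_top between -0.018 and 0.018 m and y of jar_centre in the frame of ledge_top between -0.055 and 0.055 m and z of jar_centre in the frame of ledge_top between 0.028 and 0.038 m and angle between jar_centre's own z axis and vertical below 0.1 rad and value of joint gate between 0.45 and 0.8 rad and velocity of joint gate between -0.08 and 0.08 rad/s and value of joint bolt_slide above 0.025 m and contact force between the fingers and pull_knob above 0.5 N); the arm keeps its last pose, push and grip.
It fails at once if the bolt nose is forced against the keeper with more than 30 N (contact force between bolt_nose and keeper above 30 N).
It fails at once if the glue bottle or sanding block is moved more than 30 mm (distance of any of glue_centre, sander_centre from where it was at the start of the episode above 0.03 m).
It also fails if it takes over 48 s, if anything falls off the work surface, if the arm or the gripper's body presses on something with over 40 N, if the wrist force passes 120 N, or if a joint passes its speed limit or range.

ROBOT

A 6-joint arm with a two-finger parallel gripper is mounted at the origin on a cart in front of the work surface, level with it; the furniture and walls round the work are solid. World frame = base frame: x ahead of the robot, y to its left, z up, the work surface at z = 0. Lengths are in mm, angles in rad, forces in N, time in s.
With the tool pointing down it reaches from about 350 to 775 mm from the base axis. Payload 7.3 kg.
Tool frame: the origin (TCP) lies midway between the tips of the shut fingers; the grasp point (between the pads) lies 19 mm behind it; x points along the fingers, y is the direction in which the jaws open and shut, and the axes are right-handed (so a half turn about x gives the same grasp; the last joint's range is limited). The gripper opens to 92 mm and grips with 3 to 60 N. Pads are 19 mm wide; open, the fingers measure 130 mm over their backs; the gripper's body (75 mm by 190 mm) begins 47 mm behind the grasp point.
Start: joints at [1.077, 0.342, 1.524, -0, 1.275, -0.146], TCP at [178.922, 493.591, 226.741] pointing down, gripper open.
Joint ranges: [-2.53, 2.53], [-0.77, 2.02], [0.04, 2.7], [-1, 4.14], [0.28, 2.66], [-3.11, 3.11]. Speed limits (rad/s): [2.57, 2.57, 3.14, 3.14, 3.14, 3.14].

INTERFACE

Orientations are given as a unit quaternion [x, y, z, w].
In Python, from workcell import env gives the robot as it stands. The module is installed in compiled form; this text tells all that it offers.
- The arm moves only by the tool move_arm, never from a script. Its argument "moves" is a list of rows, each a list of 6 numbers: the shift along the tool's x, y, z normalised to -1 to 1, where 1 is 150 mm, then the turn, a rotation vector about the tool's x, y, z normalised to -1 to 1, where 1 is 180 degrees. In form: [[dx, dy, dz, wx, wy, wz], ...]. A call has exactly 10 rows; each row is the pose to reach, as a shift and turn from the pose commanded when the call began, along the tool's axes at that moment, turning the shorter way round; what a row does not reach only later rows make up. A row lasts 1/10 s, in which the tool goes at most 50 mm and 8.59 degrees, less where a joint would pass 70% of its speed; a pose out of reach is approached as far as the arm can. A call with a number of a shift or a turn outside -1 to 1 is refused whole. A call with a gripper value outside its range is refused whole. "claw" is the opening, from 0 (shut) to 1 (fully open), set as the call begins (left out, the last holds). The fingers move at their own pace and stop on an object; "squeeze" is the grip in N (left out, the last holds). Time passes only in rows, so rows that repeat a pose let the fingers close, or fill a call up. It gives the time, the measured TCP pose, the force and the opening at its end, in the units of the state.
- env.get_obs(): the state, without advancing time (a new reading comes with each control period).
- env.camera(name): name is "side" or "top" or "wrist"; returns (picture, depth): 480x640x3 uint8, red, green, blue; 480x640 float32, mm along the optical axis (not along the pixel's ray), 0 where there is no reading.
- env.calibration(name): a dict with "mtx" (3x3 intrinsics, pixels), "camera_from_world" (4x4, takes a point from world to camera coordinates). Camera axes: x right, y up, looking along -z (the intrinsics and any distortion apply to the point x, -y, -z); pixel columns grow to the right and rows downward; lengths in mm; the calibration is good to about 2 mm. A picture is of the moment at which its call begins: read the wrist's pose just before it. calibration takes no time and is no camera call; for the wrist camera it gives the pose at the moment of the call.
- env.sign_off(): hands the job in, once; it reports no verdict.
Trained networks look in the newest picture that a camera, given by its name, has taken for a name from the list of things; names that differ only in an ending like _2 or _b are one class to them, and where a whole thing is asked for, a point or a joint stands for the part that bears it (a point fixed in the world has none). Each returns a list of dicts, best first, with "score" (0 to 1); they miss things now and then, are a little off and sometimes report something else, mostly with a low value. They report only what shows in the picture. A call takes as long as a camera call. They do not tell look-alikes from the thing itself.
- env.masks_of(camera, label): "region" (480x640 bool, what is visible of it) and "box" ([left, top, width, height] in pixels, round what is visible of it).
The state is a dict: "clock": time; "joint_pos": joint angles; "joint_vel": joint speeds; "tau": joint torques, N m; "tcp_pos": TCP position; "eef_rot": TCP orientation; "wrist_force": force on the tool from outside, world axes, zero at the start; "ft_torque": the same for the moment, N m; "finger_gap": opening from 0.0 (shut) to 1.0 (fully open).
Only numpy, scipy, OpenCV 4.12 (cv2) and the standard library are available. Lean on these libraries where they do the work, as an engineer would, in place of code of your own. Each camera call takes 0.05 s, during which the arm holds its last target.

## Working session

There is one attempt and no reset: what is moved stays moved. The work goes in short steps, Python scripts to look and compute and a tool call to move; the robot and the scene stay as the last step left them, time stands still between calls to the robot, and variables do not carry over. Pictures are saved under pics/ and viewed, and the job is handed in when it is done.

Besides the shell and the picture viewer there is one more tool, called after "Emit:" as a command line: name --pt "numbers of a row" for each row, then --argument value for the rest. move_arm: Moves the arm, as the interface text tells. Scaled input: -1 to 1 covers 150 mm each way for a shift and 180 degrees each way for a turn. Its arguments: {"type":"object","properties":{"moves":{"type":"array"},"claw":{"type":"number"},"squeeze":{"type":"number"}},"required":["moves"]}

```bash
mkdir -p pics
cat > h.py <<'E'
import numpy as np, cv2
from workcell import env
def snap(c,tag):
    im,d=env.camera(c); cv2.imwrite(f'pics/{tag}.png',im[:,:,::-1].copy()); np.save(f'pics/{tag}_d.npy',d); return im,d
def world(c,u,v,d,cal=None):
    cal=cal or env.calibration(c); K=cal['mtx']; M=np.linalg.inv(cal['camera_from_world'])
    u=np.asarray(u,float);v=np.asarray(v,float)
    x=(u-K[0,2])/K[0,0]*d; y=(v-K[1,2])/K[1,1]*d
    P=np.stack([x,-y,-d,np.ones_like(d)],-1); return (P@M.T)[...,:3]
E
python3 - <<'E'
from h import *
o=env.get_obs();print(o)
for c in ['side','top']:
    im,d=snap(c,c+'0'); cal=env.calibration(c); print(c,cal)
    for l in ['jar_centre','knob_centre','pull_knob','bolt_nose','keeper','glue_centre','sander_centre','gate','ledge_top','hinge']:
        try: r=env.masks_of(c,l)
        except Exception as e: print(l,e); continue
        for q in r[:4]:
            m=q['region']&(d>0); v,u=np.nonzero(m)
            if len(u)==0: continue
            P=world(c,u,v,d[v,u],cal)
            print(l,round(q['score'],2),q['box'],np.median(P,0).round(),np.percentile(P,2,axis=0).round(),np.percentile(P,98,axis=0).round())
print(env.get_obs()['clock'])
E
```

```text
{'clock': 0.0, 'joint_pos': array([ 1.07702111e+00,  3.42729176e-01,  1.52502379e+00, -1.52375734e-05,
        1.27539018e+00, -1.46017868e-01]), 'joint_vel': array([ 0.00085353,  0.00028818, -0.00015225,  0.00012105,  0.00010428,
       -0.00155649]), 'tau': array([-1.78647311e-03, -4.31251645e+01, -2.44211268e+01,  7.15040253e-02,
        5.62210358e-02, -1.47780415e-04]), 'tcp_pos': array([178.71138431, 493.21217533, 226.03925025]), 'eef_rot': array([ 0.1218086 ,  0.69661198, -0.12285259,  0.69627699]), 'wrist_force': array([-0.14987814,  0.46409377,  0.5484101 ]), 'ft_torque': array([ 0.0405337 , -0.01113958,  0.01869834]), 'finger_gap': 0.9992032343659948}
side {'mtx': array([[593.91751984,   0.        , 324.68250882],
       [  0.        , 593.91751984, 241.91951028],
       [  0.        ,   0.        ,   1.        ]]), 'camera_from_world': array([[ 9.95326448e-01, -9.62785817e-02, -7.46297662e-03,
        -5.28271630e+02],
       [ 6.88064836e-02,  6.52846680e-01,  7.54358589e-01,
        -8.25132326e+01],
       [-6.77563955e-02, -7.51346556e-01,  6.56420158e-01,
        -1.5
[... 1912 characters left out ...]
] [492. -18.  13.] [535.  25.  70.]
knob_centre 0.56 [305.3, 190.7, 1.1, 11.0] [599.  -4. 179.] [589. -14. 172.] [610.   7. 185.]
pull_knob 0.48 [301.2, 189.0, 7.7, 9.2] [599.  -3. 180.] [591. -13. 171.] [608.   7. 185.]
bolt_nose 0.27 [266.0, 188.6, 96.0, 20.8] [596. -35. 128.] [ 581. -140.    4.] [622.  85. 181.]
keeper 0.46 [262.4, 188.1, 13.2, 15.4] [598.  92. 135.] [592.  71. 105.] [618. 107. 168.]
sander_centre 0.73 [421.0, 172.8, 33.7, 27.0] [ 634. -364.   32.] [ 604. -409.    3.] [ 667. -320.   38.]
gate 0.58 [269.5, 187.7, 97.4, 18.0] [595. -39. 130.] [ 581. -149.   29.] [611.  81. 182.]
hinge 0.95 [261.4, 186.4, 116.4, 31.9] [593. -34. 105.] [ 567. -181.    4.] [620. 106. 179.]
1.1
```

Run:
```python
import cv2
for c,(x0,y0,x1,y1) in {'side':(230,150,450,440),'top':(150,130,500,330)}.items():
    im=cv2.imread(f'pics/{c}0.png'); cv2.imwrite(f'pics/{c}0c.png',cv2.resize(im[y0:y1,x0:x1],None,fx=2,fy=2,interpolation=2))
```

```text
(no output)
```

View pics/side0.png

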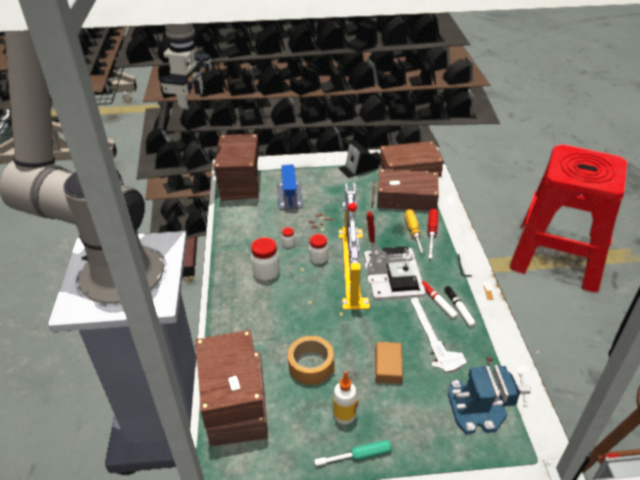

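View pics/top0.png

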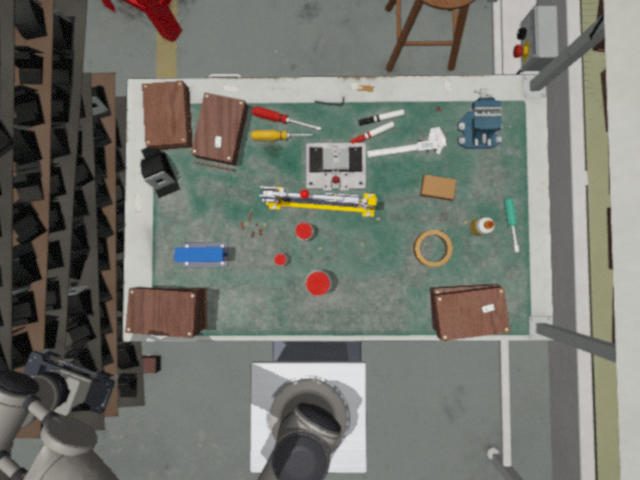

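Run:
```python
from h import *
# height-map top, red & blue segmentation from saved images
for c in ['side','top']:
    im=cv2.imread(f'pics/{c}0.png'); d=np.load(f'pics/{c}0_d.npy'); 
    hsv=cv2.cvtColor(im,cv2.COLOR_BGR2HSV)
    v,u=np.mgrid[:480,:640]; P=world(c,u,v,d); 
    H,S,V=hsv[...,0],hsv[...,1],hsv[...,2]
    for nm,m in {'red':((H<8)|(H>172))&(S>120)&(V>60),'blue':(H>95)&(H<130)&(S>100)&(V>50)}.items():
        n,lab,st,_=cv2.connectedComponentsWithStats(m.astype(np.uint8))
        for i in range(1,n):
            if st[i,4]<15: continue
            k=(lab==i)&(d>0); p=P[k]
            if len(p)==0: continue
            print(c,nm,st[i].tolist(),p.mean(0).round(),p.min(0).round(),p.max(0).round())
```

```text
side red [225, 135, 14, 6, 35] [288. 442. 126.] [269. 425. 122.] [308. 451. 132.]
side red [218, 137, 7, 6, 16] [250. 475.  99.] [207. 418. -93.] [266. 794. 132.]
side red [248, 145, 7, 6, 21] [346. 376. 127.] [338. 356. 123.] [356. 390. 133.]
side red [510, 144, 117, 148, 8618] [1594.  623. -394.] [1395.  452. -729.] [2274. 1335. -239.]
side red [216, 146, 40, 23, 438] [299. 324. 126.] [247. 277. 115.] [359. 394. 132.]
side red [347, 202, 10, 10, 67] [598.  -7. 176.] [588. -16. 125.] [611.  45. 187.]
side red [428, 207, 11, 26, 230] [846. 106.  24.] [821.  54.   1.] [876. 180.  34.]
side red [367, 212, 7, 30, 154] [632. -88. 179.] [623. -94. 127.] [641. -76. 219.]
side red [282, 227, 12, 9, 87] [437.  70.  47.] [422.  56.  41.] [452.  90.  53.]
side red [310, 234, 17, 14, 195] [514.   2.  66.] [493. -20.  55.] [535.  30.  74.]
side red [251, 237, 26, 21, 430] [374. -39.  92.] [343. -68.  74.] [405.  -1. 101.]
side red [422, 281, 12, 14, 74] [ 773. -148.   18.] [ 762. -170.    9.] [ 783. -124.   26.]
side red [215, 333, 36, 19, 219] [ 312. -363.  125.] [ 272. -389.  120.] [ 343. -340
[... 1525 characters left out ...]
4. -74. 220.]
top red [300, 189, 9, 10, 69] [600.  -2. 172.] [588. -12.  -2.] [632.  21. 189.]
top red [296, 223, 16, 16, 211] [515.   7.  65.] [494. -13.  -0.] [535.  32.  74.]
top red [274, 254, 12, 11, 103] [438.  73.  45.] [424.  58.   3.] [452.  94.  53.]
top red [306, 272, 24, 23, 436] [375. -32.  92.] [346. -61.  57.] [404.   1.  99.]
top blue [477, 99, 20, 7, 79] [ 853. -480.   90.] [ 843. -508.   82.] [ 863. -457.   97.]
top blue [462, 112, 37, 36, 398] [ 789. -468.   43.] [ 749. -513.    7.] [ 849. -435.   96.]
top blue [492, 140, 5, 7, 21] [ 759. -522.   13.] [ 752. -529.    6.] [ 768. -517.   19.]
top blue [174, 247, 53, 15, 728] [452. 287.  73.] [434. 223.  -3.] [471. 378.  83.]
```

Side view: the middle jar is at pixel (318,248) and the knob at (352,207). Top view: the jar is at (305,231), the knob at (305,194), and the blue ledge at (200,255), long along world y. The other two red-capped jars, at (318,283) and (281,260) in the top view, are decoys. Next I'll write a helper for the move arithmetic and bring the wrist camera over.

```bash
cat >> h.py <<'E'
from scipy.spatial.transform import Rotation as Ro
import json
def R_of(yawjaw, tilt=0):
    pass
def delta(p0,R0,p1,R1):
    s=R0.inv().apply(np.array(p1)-p0)/150; w=(R0.inv()*R1).as_rotvec()/np.pi
    return s.round(4), w.round(4)
E
python3 - <<'E'
from h import *
o=env.get_obs(); R=Ro.from_quat(o['eef_rot']); print(R.as_matrix().round(4))
cal=env.calibration('wrist'); print(cal['mtx']); M=np.linalg.inv(cal['camera_from_world']); print(M.round(3))
T=np.eye(4);T[:3,:3]=R.as_matrix();T[:3,3]=o['tcp_pos']; print((np.linalg.inv(T)@M).round(3))
E
```

```text
[[ 1.000e-04  3.409e-01  9.401e-01]
 [ 1.000e-04  9.401e-01 -3.409e-01]
 [-1.000e+00  1.000e-04  1.000e-04]]
[[347.34392981   0.         318.1078896 ]
 [  0.         347.34392981 243.26697478]
 [  0.           0.           1.        ]]
[[ 3.41000e-01 -9.03000e-01 -2.63000e-01  1.07348e+02]
 [ 9.40000e-01  3.27000e-01  9.40000e-02  5.18837e+02]
 [ 1.00000e-03 -2.80000e-01  9.60000e-01  3.84468e+02]
 [ 0.00000e+00  0.00000e+00  0.00000e+00  1.00000e+00]]
[[-1.00000e-03  2.80000e-01 -9.60000e-01 -1.57724e+02]
 [ 1.00000e+00 -0.00000e+00 -1.00000e-03 -6.46000e-01]
 [-0.00000e+00 -9.60000e-01 -2.80000e-01 -7.59130e+01]
 [ 0.00000e+00  0.00000e+00  0.00000e+00  1.00000e+00]]
```

Emit:
move_arm --pt "-0.07 -0.06 0.08 -0.011 0 0" --pt "-0.14 -0.13 0.17 -0.022 0 0" --pt "-0.21 -0.2 0.26 -0.034 0 0" --pt "-0.28 -0.27 0.35 -0.045 0 0" --pt "-0.35 -0.34 0.44 -0.06 0 0" --pt "-0.42 -0.41 0.53 -0.07 0 0" --pt "-0.49 -0.48 0.62 -0.08 0 0" --pt "-0.56 -0.55 0.71 -0.09 0 0" --pt "-0.63 -0.62 0.8 -0.1 0 0" --pt "-0.67 -0.68 0.88 -0.1107 0 0" --claw 0.9

```text
clock: 2.1
tcp_pos: [268.8, 352.1, 328.2]
eef_rot: [-0.0, 0.707, 0.001, 0.708]
wrist_force: [-0.4, -0.3, -0.4]
finger_gap: 0.901
```

Run:
```python
from h import *
o=env.get_obs(); print(o['clock'],o['tcp_pos'],Ro.from_quat(o['eef_rot']).as_matrix().round(4))
```

```text
2.1 [268.77832012 352.143981   328.15424045] [[ 1.1e-03 -1.1e-03  1.0e+00]
 [ 9.0e-04  1.0e+00  1.1e-03]
 [-1.0e+00  9.0e-04  1.1e-03]]
```

Emit:
move_arm --pt "0 -0.1 0.08 0 0 0" --pt "0 -0.2 0.16 0 0 0" --pt "0 -0.3 0.24 0 0 0" --pt "0 -0.4 0.32 0 0 0" --pt "0 -0.5 0.4 0 0 0" --pt "0 -0.6 0.48 0 0 0" --pt "0 -0.7 0.56 0 0 0" --pt "0 -0.8 0.64 0 0 0" --pt "0 -0.9 0.72 0 0 0" --pt "0 -1 0.8 0 0 0"

```text
clock: 3.1
tcp_pos: [388.7, 202.0, 327.3]
eef_rot: [0.0, 0.707, 0.0, 0.707]
wrist_force: [-0.2, 0.5, 0.9]
finger_gap: 0.903
```

```bash
cat > look.py <<'E'
import sys
from h import *
tag=sys.argv[1]
cal=env.calibration('wrist'); im,d=snap('wrist',tag)
np.savez(f'pics/{tag}_cal.npz',mtx=cal['mtx'],c=cal['camera_from_world'])
print(env.get_obs()['clock'],env.get_obs()['tcp_pos'])
for l in sys.argv[2:]:
    for q in env.masks_of('wrist',l)[:4]:
        m=q['region']&(d>0); v,u=np.nonzero(m)
        if len(u)==0: continue
        P=world('wrist',u,v,d[v,u],cal)
        print(l,round(q['score'],2),np.round(q['box']),np.median(P,0).round(1),np.percentile(P,2,axis=0).round(1),np.percentile(P,98,axis=0).round(1))
E
python3 look.py w1 jar_centre ledge_top pull_knob
```

```text
3.15 [390.17609478 200.32281894 327.1561253 ]
jar_centre 0.87 [207. 223.  35.  28.] [433.   77.5  45.7] [419.7  58.3   3.5] [451.5  90.9  48.2]
jar_centre 0.7 [ 84. 160.  91.  65.] [369.3 -15.8  90.9] [340.8 -57.2   9. ] [401.9   4.   93.4]
jar_centre 0.65 [156. 266.  48.  47.] [499.4  14.3  56.7] [489.1  -5.6   6.7] [526.6  32.4  67. ]
ledge_top 0.62 [338. 215. 104.  62.] [442.3 287.8  74. ] [417.6 225.8   6.3] [469.1 350.7  76.3]
```

View pics/w1.png

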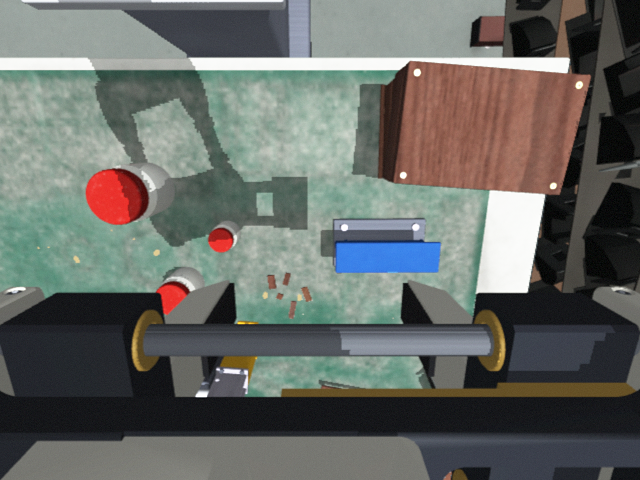

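Wrist view: the ledge's top is at (387,257), the middle jar at (175,292) partly behind the finger, and the small and big decoys at (222,238) and (117,195). The camera looks behind the gripper, so I'll move on to x≈520 to see the jar and the gate.

Emit:
move_arm --pt "0 -0.1 0.1 0 0 0" --pt "0 -0.2 0.2 0 0 0" --pt "0 -0.3 0.3 0 0 0" --pt "0 -0.4 0.4 0 0 0" --pt "0 -0.5 0.5 0 0 0" --pt "0 -0.6 0.6 0 0 0" --pt "0 -0.65 0.7 0 0 0" --pt "0 -0.7 0.8 0 0 0" --pt "0 -0.7 0.9 0 0 0" --pt "0 -0.7 1 0 0 0"

```text
clock: 4.3
tcp_pos: [538.4, 98.6, 327.3]
eef_rot: [-0.0, 0.707, 0.0, 0.707]
wrist_force: [-0.8, 0.6, 0.6]
finger_gap: 0.901
```

```bash
python3 look.py w2 jar_centre ledge_top pull_knob
cat > seg.py <<'E'
import sys
from h import *
tag=sys.argv[1]; z=np.load(f'pics/{tag}_cal.npz'); cal=dict(mtx=z['mtx'],camera_from_world=z['c'])
im=cv2.imread(f'pics/{tag}.png'); d=np.load(f'pics/{tag}_d.npy'); hsv=cv2.cvtColor(im,cv2.COLOR_BGR2HSV)
v,u=np.mgrid[:480,:640]; P=world('wrist',u,v,d,cal); H,S,V=hsv[...,0],hsv[...,1],hsv[...,2]
for nm,m in {'red':((H<8)|(H>172))&(S>150)&(V>80),'blue':(H>95)&(H<130)&(S>150)&(V>60)}.items():
    n,lab,st,_=cv2.connectedComponentsWithStats(m.astype(np.uint8))
    for i in range(1,n):
        if st[i,4]<25: continue
        k=(lab==i)&(d>0); p=P[k]
        if len(p)<10: continue
        zt=np.percentile(p[:,2],90); q=p[abs(p[:,2]-zt)<5]
        (c,s,a)=cv2.minAreaRect(q[:,:2].astype(np.float32)); (cc,r)=cv2.minEnclosingCircle(q[:,:2].astype(np.float32))
        print(nm,st[i].tolist(),'ztop',zt.round(1),'rect',np.round(c,1),np.round(s,1),round(a,1),'circ',np.round(cc,1),round(r,1))
E
echo w1; python3 seg.py w1; echo w2; python3 seg.py w2
```

```text
4.35 [540.15570157  98.50125946 326.72573119]
jar_centre 0.97 [284. 104.  29.  28.] [437.4  74.7  46.5] [422.8  59.2  29.6] [452.   89.7  48.4]
jar_centre 0.77 [221. 159.  48.  44.] [510.8  12.2  65.3] [490.2 -13.7   3.1] [533.9  32.   67.3]
jar_centre 0.71 [158.  15.  86.  88.] [377.9 -22.9  91.5] [345.5 -58.5  10.4] [407.3   3.6  93.5]
ledge_top 0.98 [412. 103. 137.  60.] [451.4 281.8  74.2] [417.9 224.4   6.1] [484.  349.5  76.5]
pull_knob 0.52 [203. 271.  25.  19.] [590.2  -1.6 174.1] [587.  -10.3 139.4] [597.8   6.7 180.6]
pull_knob 0.37 [223. 160.  50.  45.] [510.8  12.7  65.3] [490.  -11.8   4.4] [533.7  32.2  67.3]
w1
red [86, 169, 56, 56, 2413] ztop 92.9 rect [373.5 -30.5] [62.7 61.8] 88.9 circ [373.2 -30.6] 31.7
red [209, 228, 24, 24, 456] ztop 47.7 rect [436.6  74. ] [30.4 30.4] 82.1 circ [436.7  73. ] 16.4
red [156, 282, 33, 32, 621] ztop 66.8 rect [507.9   4. ] [31.1 43.3] 44.3 circ [512.7   8.1] 22.1
blue [335, 240, 105, 33, 3211] ztop 75.9 rect [450.7 288.1] [ 39.7 128. ] 0.3 circ [450.7 288.2] 66.7
w2
red [160, 16, 63, 69, 3343] ztop 93.0 rect [373.7 -30.7] [62.5 62.2] 35.4 circ [373.7 -31.1] 31.7
red [283, 106, 27, 28, 577] ztop 47.7 rect [436.9  72.7] [30.  30.5] 88.9 circ [436.9  72.6] 15.6
red [224, 167, 38, 38, 1108] ztop 66.7 rect [513.2   7.5] [42.9 44.6] 42.6 circ [513.4   7.5] 22.6
red [204, 276, 20, 11, 123] ztop 178.7 rect [590.   -3.2] [ 5.2 18.6] 15.7 circ [591.9  -2.7] 9.3
red [292, 377, 11, 12, 105] ztop 26.3 rect [829.9  66.4] [13.8 14.1] 73.1 circ [829.6  65. ] 8.7
red [304, 380, 39, 9, 228] ztop 23.5 rect [832.7 104.4] [56.   8.5] 85.1 circ [832.7 104.4] 28.1
blue [416, 113, 131, 37, 4212] ztop 76.0 rect [450.6 287.9] [ 38.8 129.1] 0.1 circ [451.1 288.1] 66.7
```

View pics/w2.png

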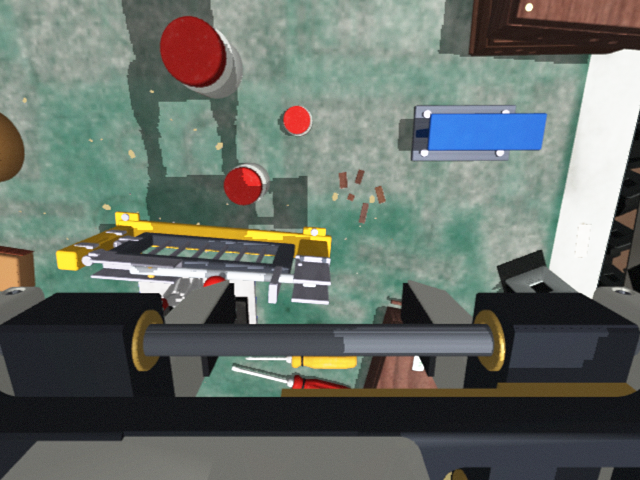

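Jar (513.5, 7.5), cap top 66.7 mm; ledge top (450.7, 288), height 75.9 mm. The heights and sizes match the text, and both wrist views agree.

Emit:
move_arm --pt "0.05 -0.1 -0.03 0 0 0" --pt "0.1 -0.2 -0.06 0 0 0" --pt "0.15 -0.3 -0.09 0 0 0" --pt "0.25 -0.4 -0.12 0 0 0" --pt "0.35 -0.5 -0.15 0 0 0" --pt "0.5 -0.607 -0.178 0 0 0" --pt "0.65 -0.607 -0.178 0 0 0" --pt "0.8 -0.607 -0.178 0 0 0" --pt "0.95 -0.607 -0.178 0 0 0" --pt "1 -0.607 -0.178 0 0 0"

```text
clock: 5.5
tcp_pos: [509.7, 7.3, 175.6]
eef_rot: [0.0, 0.708, 0.0, 0.706]
wrist_force: [0.6, -0.6, 0.2]
finger_gap: 0.9
```

Emit:
move_arm --pt "0.15 0 0 0 0 0" --pt "0.3 0 0 0 0 0" --pt "0.45 0 0 0 0 0" --pt "0.6 0 0 0 0 0" --pt "0.7 0 0 0 0 0" --pt "0.8 0 0 0 0 0" --pt "0.88 0 0 0 0 0" --pt "0.94 0 0 0 0 0" --pt "1 0 0 0 0 0" --pt "1 0 0 0 0 0"

```text
clock: 6.5
tcp_pos: [511.0, 6.8, 26.4]
eef_rot: [0.0, 0.708, 0.0, 0.707]
wrist_force: [-0.6, -0.9, -0.2]
finger_gap: 0.905
```

Run:
```python
from h import *
o=env.get_obs(); print(o['clock'],o['tcp_pos'],o['wrist_force'])
```

```text
6.5 [511.04193624   6.79782979  26.44938815] [-0.6437504  -0.93632707 -0.22054762]
```

Emit:
move_arm --pt "0.02 0 0.015 0 0 0" --pt "0.03 0 0.015 0 0 0" --pt "0.03 0 0.015 0 0 0" --pt "0.03 0 0.015 0 0 0" --pt "0.03 0 0.015 0 0 0" --pt "0.03 0 0.015 0 0 0" --pt "0.03 0 0.015 0 0 0" --pt "0.03 0 0.015 0 0 0" --pt "0.03 0 0.015 0 0 0" --pt "0.03 0 0.015 0 0 0" --claw 0.3 --squeeze 20

```text
clock: 7.5
tcp_pos: [513.9, 6.7, 22.9]
eef_rot: [0.0, 0.707, 0.0, 0.707]
wrist_force: [0.2, 0.7, 4.1]
finger_gap: 0.541
```

Run:
```python
from h import *
o=env.get_obs(); print(o)
```

```text
{'clock': 7.5, 'joint_pos': array([-1.36303549e-01,  5.80540404e-01,  1.79225693e+00,  1.32663707e-04,
        7.68409613e-01, -1.70720713e+00]), 'joint_vel': array([-0.00026843,  0.00225126, -0.00030482, -0.00139799,  0.00169361,
       -0.00056785]), 'tau': array([-2.46230057e-01, -4.47454906e+01, -1.55697083e+01, -1.17720994e-01,
       -1.17834080e-01, -7.29234001e-03]), 'tcp_pos': array([513.9350451 ,   6.65660431,  22.91936079]), 'eef_rot': array([9.56376615e-06, 7.06967234e-01, 1.79652112e-05, 7.07246301e-01]), 'wrist_force': array([0.17515585, 0.6712703 , 4.07281819]), 'ft_torque': array([ 0.09682145,  0.16266915, -0.05857405]), 'finger_gap': 0.5406476961155888}
```

Emit:
move_arm --pt "-0.08 0 0 0 0 0" --pt "-0.2 0 0 0 0 0" --pt "-0.35 0 0 0 0 0" --pt "-0.5 0 -0.02 0 0 0" --pt "-0.65 0.05 -0.06 0 0 0" --pt "-0.78 0.15 -0.1 0 0 0" --pt "-0.85 0.3 -0.16 0 0 0" --pt "-0.9 0.5 -0.22 0 0 0" --pt "-0.9 0.7 -0.3 0 0 0" --pt "-0.9 0.85 -0.38 0 0 0"

```text
clock: 8.5
tcp_pos: [456.1, 135.5, 158.4]
eef_rot: [0.0, 0.707, 0.0, 0.707]
wrist_force: [0.6, -0.3, -2.5]
finger_gap: 0.545
```

Emit:
move_arm --pt "0 0.15 -0.02 0 0 0" --pt "0 0.3 -0.04 0 0 0" --pt "0 0.45 -0.04 0 0 0" --pt "0 0.6 -0.04 0 0 0" --pt "0 0.73 -0.04 0 0 0" --pt "0 0.84 -0.04 0 0 0" --pt "0 0.93 -0.04 0 0 0" --pt "0 0.98 -0.04 0 0 0" --pt "0 1 -0.04 0 0 0" --pt "0 1 -0.04 0 0 0"

```text
clock: 9.5
tcp_pos: [450.7, 284.0, 157.7]
eef_rot: [-0.0, 0.707, 0.0, 0.707]
wrist_force: [0.1, 0.1, -2.5]
finger_gap: 0.541
```

Run:
```python
from h import *
im,d=snap('side','s2');snap('top','t2'); cv2.imwrite('pics/s2c.png',cv2.resize(im[120:300,200:440,::-1],None,fx=3,fy=3))
o=env.get_obs(); print(o['clock'],o['tcp_pos'],o['eef_rot'],o['wrist_force'],o['finger_gap'])
```

```text
9.6 [450.80993838 283.5934655  157.70902709] [ 4.97893365e-05  7.07181687e-01 -2.59164141e-04  7.07031818e-01] [-0.50966584 -0.5810151  -1.6129047 ] 0.5366617770234687
```

View pics/s2c.png

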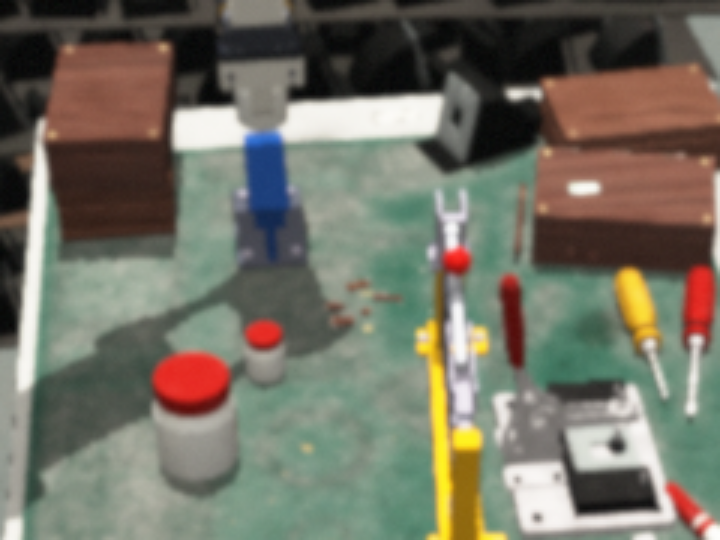

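Side view: the gripper is above the blue ledge (crop 265,170) with the jar in it. The clamp's red lever stands behind the gate at crop (512,320). Lowering.

Emit:
move_arm --pt "0.1 0.01 0 0 0 0" --pt "0.2 0.02 0 0 0 0" --pt "0.27 0.02 0 0 0 0" --pt "0.32 0.02 0 0 0 0" --pt "0.35 0.02 0 0 0 0" --pt "0.37 0.02 0 0 0 0" --pt "0.38 0.02 0 0 0 0" --pt "0.386 0.02 0 0 0 0" --pt "0.39 0.02 0 0 0 0" --pt "0.392 0.02 0 0 0 0"

```text
clock: 10.6
tcp_pos: [450.9, 287.3, 99.1]
eef_rot: [0.0, 0.707, 0.0, 0.707]
wrist_force: [0.4, 0.6, -2.0]
finger_gap: 0.539
```

Run:
```python
from h import *
o=env.get_obs(); print(o['clock'],o['tcp_pos'],o['eef_rot'],o['wrist_force'],o['finger_gap'])
```

```text
10.6 [450.91480589 287.25178022  99.12774201] [5.41865028e-05 7.06945288e-01 1.14347052e-04 7.07268226e-01] [ 0.4498214   0.57624856 -1.99935681] 0.5391526116939611
```

Emit:
move_arm --pt "0.003 0 0 0 0 0" --pt "0.006 0 0 0 0 0" --pt "0.007 0 0 0 0 0" --pt "0.007 0 0 0 0 0" --pt "0.007 0 0 0 0 0" --pt "0.007 0 0 0 0 0" --pt "0.007 0 0 0 0 0" --pt "0.007 0 0 0 0 0" --pt "0.007 0 0 0 0 0" --pt "0.007 0 0 0 0 0"

```text
clock: 11.6
tcp_pos: [450.8, 287.2, 98.0]
eef_rot: [0.0, 0.707, 0.0, 0.707]
wrist_force: [-0.9, 0.1, 1.2]
finger_gap: 0.546
```

Contact is felt (+1.2 N). Releasing, then rising.

Emit:
move_arm --pt "0 0 0 0 0 0" --pt "0 0 0 0 0 0" --pt "0 0 0 0 0 0" --pt "0 0 0 0 0 0" --pt "0 0 0 0 0 0" --pt "-0.05 0 0 0 0 0" --pt "-0.15 0 0 0 0 0" --pt "-0.35 0 0 0 0 0" --pt "-0.6 0 0 0 0 0" --pt "-0.9 0 0 0 0 0" --claw 0.85

```text
clock: 12.6
tcp_pos: [450.1, 286.8, 233.9]
eef_rot: [-0.0, 0.708, -0.0, 0.706]
wrist_force: [1.0, -0.4, -1.3]
finger_gap: 0.845
```

```bash
python3 look.py w3; python3 seg.py w3
```

```text
12.65 [453.26418735 288.38273217 242.55819115]
red [91, 191, 32, 32, 792] ztop 47.4 rect [436.7  73.1] [31.2 31.6] 16.8 circ [436.8  73.4] 16.3
red [290, 218, 58, 57, 2648] ztop 141.6 rect [449.8 286.7] [44.3 43.4] 0.2 circ [449.9 286.7] 22.5
blue [251, 207, 50, 41, 1626] ztop 75.7 rect [450.9 246.6] [46.1 39.2] 89.8 circ [450.2 247.1] 29.2
blue [337, 207, 53, 41, 1736] ztop 75.8 rect [450.7 328.3] [39.1 48.4] 0.3 circ [450.1 328. ] 30.4
```

View pics/w3.png

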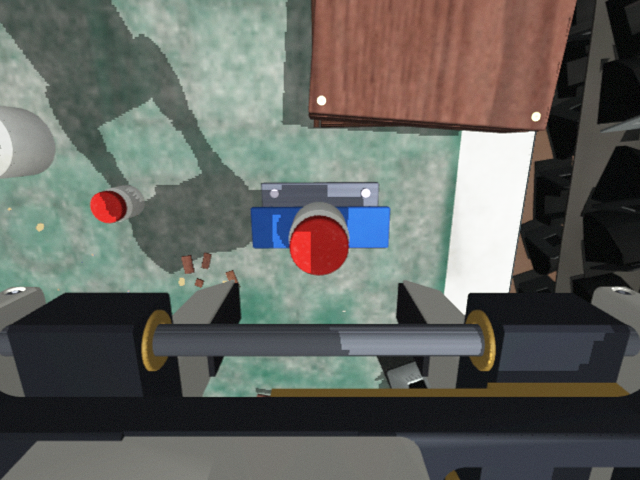

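Wrist view: the jar stands on the ledge, cap at (319,245), measured (449.9, 286.7) with its top at 141.6, i.e. upright and centred within 1.5 mm. Next is the knob: I'll yaw by -90° so the jaws close across the gate, and view from TCP about (598,-60,330).

Emit:
move_arm --pt "-0.1 -0.1 0.1 0.025 0 0" --pt "-0.2 -0.2 0.2 0.05 0 0" --pt "-0.3 -0.3 0.3 0.075 0 0" --pt "-0.4 -0.4 0.4 0.1 0 0" --pt "-0.5 -0.5 0.5 0.125 0 0" --pt "-0.58 -0.6 0.6 0.15 0 0" --pt "-0.58 -0.7 0.7 0.175 0 0" --pt "-0.58 -0.8 0.8 0.2 0 0" --pt "-0.58 -0.9 0.9 0.225 0 0" --pt "-0.58 -1 0.97 0.25 0 0" --claw 0.6

```text
clock: 13.65
tcp_pos: [597.0, 136.4, 320.1]
eef_rot: [0.272, 0.653, -0.272, 0.653]
wrist_force: [-0.3, -0.0, 0.5]
finger_gap: 0.598
```

Emit:
move_arm --pt "0 -0.1 0.1 0.025 0 0" --pt "0 -0.2 0.2 0.05 0 0" --pt "0 -0.3 0.3 0.075 0 0" --pt "0 -0.4 0.4 0.1 0 0" --pt "0 -0.5 0.5 0.125 0 0" --pt "0 -0.6 0.6 0.15 0 0" --pt "0 -0.7 0.7 0.175 0 0" --pt "0 -0.8 0.8 0.2 0 0" --pt "0 -0.88 0.88 0.225 0 0" --pt "0 -0.93 0.93 0.25 0 0"

```text
clock: 14.65
tcp_pos: [596.1, -61.5, 320.2]
eef_rot: [0.501, 0.499, -0.501, 0.499]
wrist_force: [-1.0, 0.0, -0.6]
finger_gap: 0.599
```

```bash
python3 look.py w4 pull_knob hinge keeper gate; python3 seg.py w4;  python3 - <<'E'
from h import *
o=env.get_obs(); print(o['clock'],o['tcp_pos'],Ro.from_quat(o['eef_rot']).as_matrix().round(4))
E
```

```text
14.7 [596.1921004  -62.73200761 320.1001703 ]
pull_knob 0.97 [308. 147.  30.  31.] [599.2  -1.6 179.3] [589.1 -12.7 129.8] [610.4   8.3 183. ]
hinge 0.77 [292.  16.  62. 308.] [597.5   1.1 126.6] [ 571.1 -178.3    6.4] [633.8 106.4 180.8]
keeper 0.92 [308.  18.  46.  63.] [606.8  89.6 123.7] [589.4  70.7 106. ] [624.2 109.9 166. ]
keeper 0.2 [325.  47.  13.  22.] [606.8  87.5 137.7] [600.7  81.4 133.7] [612.2  95.  139.3]
gate 0.59 [301.  47.  39. 258.] [597.7 -17.5 139.3] [ 581.2 -151.1   75.7] [611.3  90.7 181.6]
red [507, 13, 46, 78, 1805] ztop 27.9 rect [847.9 114.1] [82.3 21.7] 75.2 circ [848.8 113.9] 41.2
red [166, 75, 28, 30, 667] ztop 47.7 rect [437.3  72.5] [31.  31.1] 68.2 circ [437.5  72.5] 16.0
red [499, 90, 22, 17, 260] ztop 26.8 rect [833.   64.9] [14.8 19.9] 70.8 circ [832.3  63.7] 10.4
red [309, 148, 26, 27, 565] ztop 182.1 rect [599.7  -2.5] [20.1 19.9] 22.3 circ [599.2  -2.2] 10.5
red [89, 156, 60, 57, 2679] ztop 93.0 rect [374.3 -31.5] [62.6 61.9] 66.5 circ [373.9 -30.9] 32.0
red [349, 229, 21, 43, 506] ztop 213.7 rect [629.1 -79.3] [15.2 14.7] 58.2 circ [629.9 -79.9] 8.5
red [437, 242, 18, 31, 331] ztop 18.3 rect [ 773.3 -143.2] [14.8 44.3] 23.8 circ [ 774.4 -142.7] 22.3
red [445, 274, 13, 8, 55] ztop 18.7 rect [ 786.8 -172.5] [14.3  8. ] 28.1 circ [ 787. -173.] 7.4
14.9 [596.25423437 -59.57646158 320.07774626] [[ 3.0e-04  1.0e+00  2.2e-03]
 [ 3.0e-04  2.2e-03 -1.0e+00]
 [-1.0e+00  3.0e-04 -3.0e-04]]
```

View pics/w4.png

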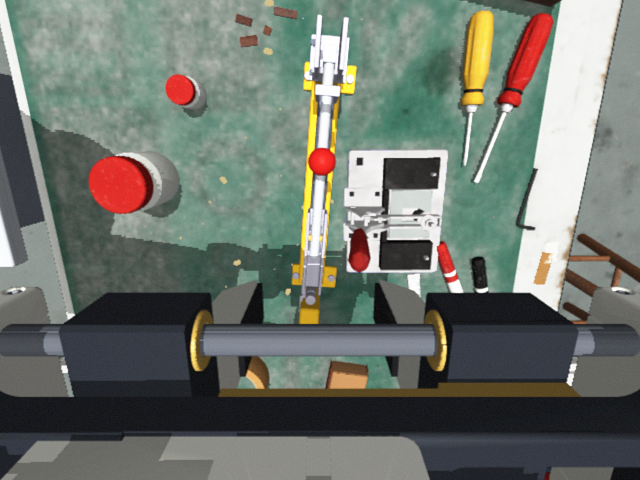

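Wrist view: knob at (321,160), keeper at (330,50), the clamp lever's tip at (360,250) (top about 219 mm, y about -80, x about 630). The gate is turned slightly. Fitting the knob sphere and the gate direction.

```bash
cat > fit.py <<'E'
import sys
from h import *
from scipy.optimize import least_squares
tag=sys.argv[1]; box=[int(x) for x in sys.argv[2:6]]
z=np.load(f'pics/{tag}_cal.npz'); cal=dict(mtx=z['mtx'],camera_from_world=z['c'])
im=cv2.imread(f'pics/{tag}.png'); d=np.load(f'pics/{tag}_d.npy'); hsv=cv2.cvtColor(im,cv2.COLOR_BGR2HSV)
v,u=np.mgrid[:480,:640]; P=world('wrist',u,v,d,cal); H,S,V=hsv[...,0],hsv[...,1],hsv[...,2]
red=((H<8)|(H>172))&(S>150)&(V>60)
b=np.zeros_like(red); b[box[1]:box[3],box[0]:box[2]]=1
p=P[red&b&(d>0)]; p=p[p[:,2]>160]
f=lambda c:np.linalg.norm(p-c,axis=1)-12
r=least_squares(f,p.mean(0)-[0,0,8],loss='soft_l1'); print('sphere',r.x.round(2),len(p),np.abs(f(r.x)).mean())
# silhouette ray through centroid at estimated depth
vv,uu=np.nonzero(red&b); (c,rad)=cv2.minEnclosingCircle(np.stack([uu,vv],1).astype(np.float32)); print('circ px',c,rad)
K=cal['mtx'];Dc=K[0,0]*12/rad
cc=(cal['camera_from_world']@np.r_[r.x,1])[:3]; print('depth by fit',-cc[2],'by radius',Dc); print('ray@fitdepth',world('wrist',c[0],c[1],np.array(-cc[2]),cal).round(2))
# gate line: mid of edges at z 100..150 slices along y
Q=P.reshape(-1,3)[(d>0).ravel()]
for lo,hi in [(116,128),(132,145)]:
  s=Q[(Q[:,2]>lo)&(Q[:,2]<hi)&(abs(Q[:,0]-598)<30)]
  for y in range(-150,110,20):
    t=s[(abs(s[:,1]-y)<6)]
    if len(t)>8: print(lo,y,np.percentile(t[:,0],[3,50,97]).round(1),len(t))
E
python3 fit.py w4 300 140 345 185
```

```text
sphere [599.26  -2.35 170.58] 562 0.40524351122921115
circ px (321.0495910644531, 161.0289306640625) 13.892660140991211
depth by fit 299.5371578022109 by radius 300.023689882153
ray@fitdepth [598.52  -1.97 170.47]
116 -150 [578.8 586.4 592. ] 94
116 -130 [582.4 588.9 595.4] 131
116 -110 [583.6 590.1 596.6] 137
116 -90 [584.9 586.1 598.7] 23
116 -70 [587.2 599.8 600.8] 31
116 -50 [587.4 590.6 603. ] 60
116 -30 [589.6 591.8 605. ] 63
116 10 [593.  595.  607.8] 50
116 30 [594.1 597.  609.7] 77
116 50 [596.1 598.  611.5] 69
116 70 [590.6 611.  619.8] 91
116 90 [598.1 614.9 615.6] 10
132 -90 [587.4 592.5 597.7] 98
132 -70 [587.6 593.6 600.6] 137
132 -50 [587.7 595.7 603.3] 141
132 -30 [591.9 596.8 601.6] 129
132 10 [596.  600.6 605.4] 86
132 30 [597.  601.6 606.3] 147
132 50 [598.9 603.4 611.2] 142
132 70 [595.3 605.2 615. ] 185
132 90 [600.7 606.8 615. ] 207
```

Emit:
move_arm --pt "0 0.01 -0.08 0.01 0 0" --pt "0 0.019 -0.16 0.02 0 0" --pt "0.05 0.019 -0.24 0.0265 0 0" --pt "0.15 0.019 -0.32 0.0265 0 0" --pt "0.3 0.019 -0.37 0.0265 0 0" --pt "0.45 0.019 -0.383 0.0265 0 0" --pt "0.6 0.019 -0.383 0.0265 0 0" --pt "0.72 0.019 -0.383 0.0265 0 0" --pt "0.78 0.019 -0.383 0.0265 0 0" --pt "0.8 0.019 -0.383 0.0265 0 0"

```text
clock: 15.9
tcp_pos: [598.8, -2.0, 199.1]
eef_rot: [-0.52, -0.48, 0.52, -0.479]
wrist_force: [0.4, 0.3, -0.4]
finger_gap: 0.601
```

```bash
python3 look.py w5;python3 - <<'E'
from h import *
for i in range(3):
    snap('side','s5')
    o=env.get_obs(); print(o['clock'],o['tcp_pos'],o['wrist_force'])
print(Ro.from_quat(o['eef_rot']).as_matrix().round(4))
E
```

```text
15.95 [599.05018726  -2.22713599 199.49795156]
16.0 [599.34949165  -2.39478576 200.24956789] [-0.69237202 -0.04800461 -0.82498109]
16.05 [599.60039096  -2.53029109 200.73597863] [-0.49137251  0.07974953  0.08910252]
16.1 [599.70779057  -2.60243121 200.96935287] [ 0.53236862 -0.69793306  0.43015222]
[[ 1.900e-03  9.966e-01 -8.280e-02]
 [-1.000e-04 -8.280e-02 -9.966e-01]
 [-1.000e+00  2.000e-03 -0.000e+00]]
```

View pics/w5.png

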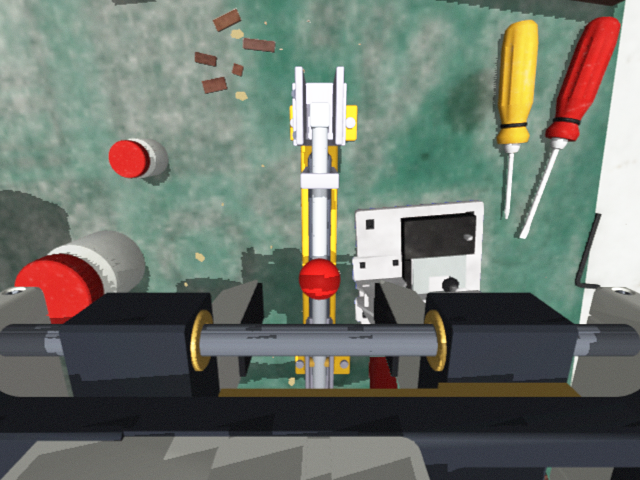

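Wrist view: the ball at (320,279) sits centred between the fingers, and the bolt lies vertical in the picture, so the yaw matches. Re-fitting from here.

```bash
python3 fit.py w5 290 250 350 292 | head -4
python3 - <<'E'
from h import *
z=np.load('pics/w5_cal.npz');M=np.linalg.inv(z['c']);print(M[:3,3])
E
```

```text
sphere [599.11  -2.47 170.61] 1141 0.3696929782375757
circ px (319.1983337402344, 278.80364990234375) 20.761768341064453
depth by fit 199.90790406378693 by radius 200.7597372876378
ray@fitdepth [598.9   -2.41 170.6 ]
[604.60589558  72.71452742 356.89299064]
```

Emit:
move_arm --pt "0.03 -0.005 0 0 0 0" --pt "0.08 -0.005 0 0 0 0" --pt "0.13 -0.005 0 0 0 0" --pt "0.18 -0.005 0 0 0 0" --pt "0.23 -0.005 0 0 0 0" --pt "0.26 -0.005 0 0 0 0" --pt "0.285 -0.005 0 0 0 0" --pt "0.3 -0.005 0 0 0 0" --pt "0.31 -0.005 0 0 0 0" --pt "0.31 -0.005 0 0 0 0"

```text
clock: 17.1
tcp_pos: [598.4, -2.6, 153.4]
eef_rot: [0.52, 0.479, -0.52, 0.479]
wrist_force: [-0.0, 0.1, 0.0]
finger_gap: 0.599
```

Emit:
move_arm --pt "0 0 0 0 0 0" --pt "0 0 0 0 0 0" --pt "0 0 0 0 0 0" --pt "0 0 0 0 0 0" --pt "0 0 0 0 0 0" --pt "0 0 0 0 0 0" --pt "0 0 0 0 0 0" --pt "0 0 0 0 0 0" --pt "0 0 0 0 0 0" --pt "0 0 0 0 0 0" --claw 0.1 --squeeze 15

```text
clock: 18.1
tcp_pos: [598.5, -2.6, 153.5]
eef_rot: [0.52, 0.479, -0.52, 0.479]
wrist_force: [1.5, 0.3, 0.3]
finger_gap: 0.246
```

Run:
```python
from h import *
F=[]
for i in range(4):
    snap('side','s6'); o=env.get_obs(); F.append(o['wrist_force']); print(o['clock'],o['tcp_pos'],o['finger_gap'])
print(np.round(F,1),np.mean(F,0))
snap('top','t6')
im=cv2.imread('pics/s6.png');cv2.imwrite('pics/s6c.png',cv2.resize(im[120:300,260:440],None,fx=3,fy=3))
```

```text
18.15 [598.49232711  -2.57793367 153.45261963] 0.2472572209082036
18.2 [598.46287941  -2.57543929 153.42883037] 0.244606261164735
18.25 [598.45243144  -2.53927509 153.42021891] 0.24963613652302186
18.3 [598.44074013  -2.56326185 153.42568215] 0.2499770882329239
[[1.7 0.2 0.7]
 [1.5 0.9 1.6]
 [0.5 0.5 0.4]
 [1.  1.2 0.2]] [1.17447288 0.69365706 0.73744178]
```

View pics/s6c.png

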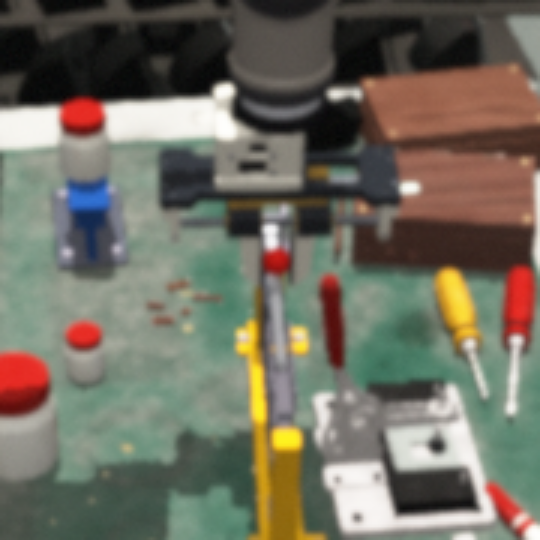

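Gripped: the gap of about 23 mm fits the ball and the forces are near zero. The side view shows the jar on the ledge at crop (85,140) and the knob between the fingers at (277,262). Now I'll lift along the rocking arc, in which the ball also moves back about 4.7 mm as it rises 9.5 mm.

Emit:
move_arm --pt "-0.013 0 0.005 0 0 0" --pt "-0.026 0 0.011 0 0 0" --pt "-0.038 0 0.018 0 0 0" --pt "-0.051 0 0.024 0 0 0" --pt "-0.063 0 0.031 0 0 0" --pt "-0.07 0 0.035 0 0 0" --pt "-0.07 0 0.035 0 0 0" --pt "-0.07 0 0.035 0 0 0" --pt "-0.07 0 0.035 0 0 0" --pt "-0.07 0 0.035 0 0 0" --squeeze 25

```text
clock: 19.35
tcp_pos: [597.9, -7.9, 163.7]
eef_rot: [-0.52, -0.479, 0.52, -0.479]
wrist_force: [0.9, -0.1, -4.1]
finger_gap: 0.247
```

Run:
```python
from h import *
F=[]
for i in range(3):
    snap('side','s7'); o=env.get_obs(); F.append(o['wrist_force']); print(o['clock'],o['tcp_pos'],o['finger_gap'])
print(np.round(F,1),np.mean(F,0),o['ft_torque'])
im=cv2.imread('pics/s7.png');d=np.load('pics/s7_d.npy')
for t in ['s6','s7']:
    im=cv2.imread(f'pics/{t}.png');d=np.load(f'pics/{t}_d.npy');hsv=cv2.cvtColor(im,cv2.COLOR_BGR2HSV);H,S,V=cv2.split(hsv)
    m=((H<8)|(H>172))&(S>150)&(V>80); m[:190]=0;m[225:]=0;m[:,:340]=0;m[:,362:]=0
    v,u=np.nonzero(m&(d>0));P=world('side',u,v,d[v,u]);print(t,len(u),u.mean(),v.mean(),np.median(P,0).round(1),P[:,2].max())
```

```text
19.4 [597.88107858  -7.91577375 163.7492958 ] 0.2423834767849018
19.45 [597.87821549  -7.89865719 163.74007106] 0.241173842370141
19.5 [597.88870344  -7.89628192 163.74974365] 0.2434807661785221
[[ 1.2 -0.1 -4.4]
 [ 1.2 -0.7 -4.1]
 [ 1.4 -0.3 -3.8]] [ 1.25475882 -0.33711643 -4.10727699] [-0.10472615 -0.07772053 -0.10288484]
s6 56 351.89285714285717 206.83928571428572 [598.6  -9.4 177.6] 187.07736437185076
s7 56 352.0357142857143 204.85714285714286 [597.6 -14.6 187.4] 195.18981912643005
```

The load of about 4 N and the side view (knob up about 10 mm) show the bolt is lifted. Drawing it 35 mm toward the hinge.

Emit:
move_arm --pt "0 0 0.02 0 0 0" --pt "0 0 0.045 0 0 0" --pt "0 0 0.07 0 0 0" --pt "0 0 0.1 0 0 0" --pt "0 0 0.13 0 0 0" --pt "0 0 0.16 0 0 0" --pt "0 0 0.19 0 0 0" --pt "0 0 0.215 0 0 0" --pt "0 0 0.235 0 0 0" --pt "0 0 0.235 0 0 0"

```text
clock: 20.5
tcp_pos: [595.0, -43.7, 163.8]
eef_rot: [-0.52, -0.479, 0.521, -0.479]
wrist_force: [1.5, -0.5, -3.8]
finger_gap: 0.24
```

Run:
```python
from h import *
F=[]
for i in range(3):
    im,d=snap('side','s8'); o=env.get_obs(); F.append(o['wrist_force']); print(o['clock'],o['tcp_pos'],o['finger_gap'])
print(np.round(F,1),np.mean(F,0),o['ft_torque'])
im=cv2.imread('pics/s8.png');cv2.imwrite('pics/s8c.png',cv2.resize(im[140:280,280:420],None,fx=4,fy=4))
hsv=cv2.cvtColor(im,cv2.COLOR_BGR2HSV);H,S,V=cv2.split(hsv)
m=((H<8)|(H>172))&(S>150)&(V>80); m[:190]=0;m[225:]=0;m[:,:340]=0;m[:,362:]=0
v,u=np.nonzero(m&(d>0));P=world('side',u,v,d[v,u]);print(len(u),u.mean(),v.mean(),np.median(P,0).round(1),P[:,2].max())
im,d=snap('top','t8')
cv2.imwrite('pics/t8c.png',cv2.resize(im[150:270,230:410,::-1],None,fx=4,fy=4))
```

```text
20.55 [595.03405551 -43.45923846 163.79420613] 0.2427488873436211
20.6 [595.00922126 -43.31775628 163.74754878] 0.2433725352919723
20.65 [595.01108287 -43.18075963 163.76299635] 0.24178220945019657
[[ 1.5 -0.4 -3.2]
 [ 1.3 -0.8 -4.2]
 [ 2.1 -0.5 -4.3]] [ 1.63637708 -0.59443307 -3.8602594 ] [-0.14931828 -0.277479   -0.02858054]
59 352.8813559322034 213.67796610169492 [595.5 -49.2 188.3] 195.42478140456626
```

View pics/s8c.png

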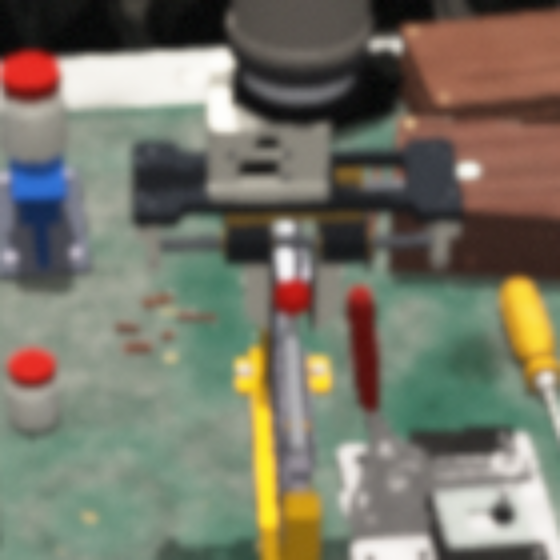

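Side view: the knob is drawn to crop (292,297), with its y moved by about -35 mm at full lift and only small forces, so the nose is out of the keeper. Now I'll swing the gate about the hinge at (586.7,-153.9), radius 111 mm, turning the tool with it.

Emit:
move_arm --pt "0 -0.0148 0.0001 -0.0064 0 0" --pt "0 -0.037 0.0009 -0.0159 0 0" --pt "0 -0.0628 0.0027 -0.0271 0 0" --pt "0 -0.0886 0.0053 -0.0382 0 0" --pt "0 -0.1142 0.0089 -0.0493 0 0" --pt "0 -0.1398 0.0133 -0.0605 0 0" --pt "0 -0.1651 0.0187 -0.0716 0 0" --pt "0 -0.1902 0.0249 -0.0828 0 0" --pt "0 -0.2116 0.0309 -0.0923 0 0" --pt "0 -0.2258 0.0353 -0.0987 0 0"

```text
clock: 21.7
tcp_pos: [560.8, -45.2, 164.0]
eef_rot: [0.44, 0.554, -0.439, 0.554]
wrist_force: [3.3, 0.3, -4.2]
finger_gap: 0.241
```

Run:
```python
from h import *
F=[]
for i in range(3):
    im,d=snap('side','s9'); o=env.get_obs(); F.append(o['wrist_force']); print(o['clock'],o['tcp_pos'],o['finger_gap'])
print(np.round(F,1),np.mean(F,0),o['ft_torque'])
im=cv2.imread('pics/s9.png');cv2.imwrite('pics/s9c.png',cv2.resize(im[140:280,280:420],None,fx=4,fy=4))
```

```text
21.75 [560.47639629 -45.29415473 163.99079517] 0.24883009855445343
21.8 [560.71532921 -45.26891743 164.02442512] 0.2421960654666905
21.85 [560.87819196 -45.18807793 163.9918279 ] 0.24427071217965657
[[ 2.2 -0.5 -3.4]
 [ 3.6  0.6 -3.6]
 [ 2.1  0.9 -3.6]] [ 2.63696938  0.33484148 -3.51945018] [ 0.1102245  -0.33250186 -0.00583829]
```

View pics/s9c.png

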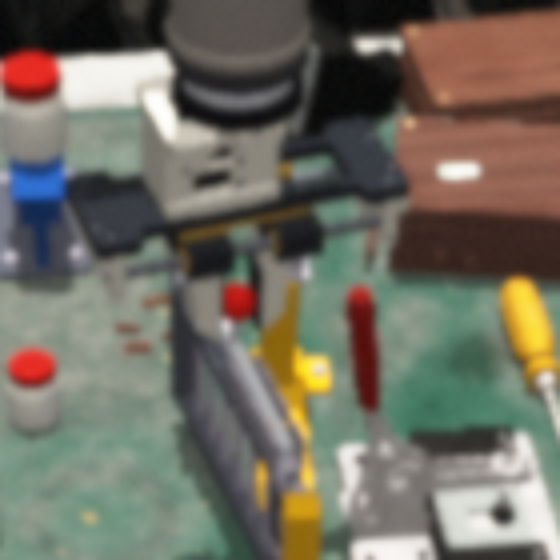

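The gate is swinging along with the gripped knob (crop 240,300), at about 0.31 rad. Going on to about 0.62.

Emit:
move_arm --pt "0 -0.0148 0.0001 -0.0064 0 0" --pt "0 -0.037 0.0009 -0.0159 0 0" --pt "0 -0.0628 0.0027 -0.0271 0 0" --pt "0 -0.0886 0.0053 -0.0382 0 0" --pt "0 -0.1142 0.0089 -0.0493 0 0" --pt "0 -0.1398 0.0133 -0.0605 0 0" --pt "0 -0.1651 0.0187 -0.0716 0 0" --pt "0 -0.1902 0.0249 -0.0828 0 0" --pt "0 -0.2116 0.0309 -0.0923 0 0" --pt "0 -0.2258 0.0353 -0.0987 0 0"

```text
clock: 22.85
tcp_pos: [529.1, -58.1, 163.9]
eef_rot: [0.349, 0.615, -0.349, 0.615]
wrist_force: [3.5, 1.0, -3.4]
finger_gap: 0.244
```

Emit:
move_arm --pt "0 0 0 0 0 0" --pt "0 0 0 0 0 0" --pt "0 0 0 0 0 0" --pt "0 0 0 0 0 0" --pt "0 0 0 0 0 0" --pt "0 0 0 0 0 0" --pt "0 0 0 0 0 0" --pt "0 0 0 0 0 0" --pt "0 0 0 0 0 0" --pt "0 0 0 0 0 0"

```text
clock: 23.85
tcp_pos: [529.0, -58.1, 163.9]
eef_rot: [0.35, 0.615, -0.349, 0.615]
wrist_force: [2.3, 2.4, -3.0]
finger_gap: 0.241
```

Run:
```python
from h import *
F=[]
for i in range(3):
    im,d=snap('side','s10'); o=env.get_obs(); F.append(o['wrist_force']); print(o['clock'],o['tcp_pos'],o['finger_gap'])
    r=o['tcp_pos'][:2]-[586.66,-153.9]; print('angle',np.arctan2(-r[0],r[1])+0.0815,'rad',np.hypot(*r))
print(np.mean(F,0),o['ft_torque'])
im=cv2.imread('pics/s10.png');cv2.imwrite('pics/s10c.png',cv2.resize(im[140:280,260:420],None,fx=4,fy=4))
for q in env.masks_of('side','jar_centre')[:4]:
    m=q['region']&(d>0);v,u=np.nonzero(m);print(q['score'],np.percentile(world('side',u,v,d[v,u]),[3,97],axis=0).round())
im,dt=snap('top','t10'); v,u=np.mgrid[:480,:640]; P=world('top',u,v,dt)
s=P[(P[...,2]>110)&(P[...,2]<128)&(P[...,0]>450)&(P[...,0]<620)&(P[...,1]<60)&(P[...,1]>-175)]
for y in range(-160,60,15):
    t=s[abs(s[:,1]-y)<6]
    if len(t)>2: print(y,t[:,0].min().round(),np.median(t[:,0]).round(),t[:,0].max().round())
for l in ['glue_centre','sander_centre']:
    for q in env.masks_of('side',l)[:1]:
        m=q['region']&(d>0);v,u=np.nonzero(m);print(l,np.median(world('side',u,v,d[v,u]),0).round())
```

```text
23.9 [529.00518451 -58.15152685 163.86987828] 0.24066726951895528
angle 0.6234979050784648 rad 111.7669354521877
23.95 [528.99681893 -58.14214339 163.865681  ] 0.2442963571010172
angle 0.6235187154716915 rad 111.77928946448995
24.0 [529.01657712 -58.17660627 163.87410098] 0.2406376998442428
angle 0.6235263404682971 rad 111.7395735979993
[ 2.73554161  2.62833304 -2.48471861] [ 0.49639251 -0.41936564 -0.03971368]
0.94 [[428. 260.  80.]
 [473. 304. 145.]]
0.81 [[419.  53.   5.]
 [452.  85.  51.]]
0.72 [[342. -67.   6.]
 [405.  -4.  96.]]
0.35 [[ 604. -412.    7.]
 [ 663. -324.   37.]]
-160 576.0 580.0 588.0
-145 584.0 586.0 591.0
-25 499.0 504.0 507.0
-10 492.0 495.0 510.0
5 482.0 487.0 502.0
20 471.0 480.0 495.0
35 471.0 476.0 482.0
glue_centre [609.  74. 115.]
sander_centre [ 633. -377.   33.]
```

View pics/s10c.png

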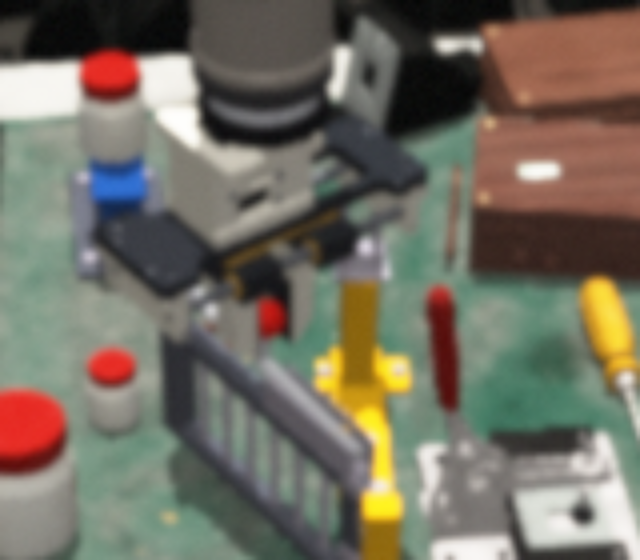

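Side view: the gate is open with the knob still gripped at crop (270,315), and the jar upright on the ledge at (110,110). The network mislabelled the glue bottle, so I'll compare that image patch with the first picture, then hand in.

Run:
```python
from h import *
a=cv2.imread('pics/side0.png').astype(int);b=cv2.imread('pics/s10.png').astype(int)
print('patch diff glue',abs(a-b)[370:428,330:360].mean(),'sander',abs(a-b)[340:385,374:405].mean())
print(env.sign_off()); print(env.get_obs()['clock'])
```

```text
patch diff glue 1.0881226053639848 sander 1.0867383512544804
the job is handed in; nothing more can be done
None
the job is handed in; nothing more can be done
```

The gate is open and held by the knob, and the job was handed in at about 24 s of the 48 s allowed. No verdict is reported.

- **Jar:** The middle-sized jar stands released on the blue ledge. After release it measured upright, within about 1.5 mm of the ledge centre, cap top at 141.6 mm. A later side view still showed it there.
- **Bolt:** I lifted the knob about 10 mm along its rocking arc, then drew it about 35 mm out of the keeper with the gate shut. The wrist felt about 4 N of lift load and under 2 N sideways. The force on the nose itself was not read.
- **Gate:** It is held still at about 0.62 rad (35.7 degrees). The gripper position and the gate's line in the top view (0.618 rad) agree. The fingers were still on the ball, with a gap of about 22 mm at the 25 N grip setting and about 4 N of load from the spring.
- **Bystanders:** The sanding block measured where it was. In the last picture the network took something else for the glue bottle, so I compared that image patch with the first picture instead; it was unchanged.

The finger gap on the 24 mm knob read 22 to 23 mm, slightly under its diameter. There was no sign of slipping.

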